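# Dispense one battery into the tray

## Task

Get one battery out of the desk dispenser: swing its gate arm round until it lies in line with the chute, pointing away from the magazine, then push the thumb plate all the way in once and let it spring back, so that one battery rolls down the chute into the wooden tray. Only one battery may come out, the gate stays open, and the other things on the desk are left alone.

Things in the scene. Friction and masses are not known exactly. Their poses are not given: they have to be found in the camera images.
- dispenser: Grey plastic battery dispenser fixed to the desk. Origin on the mat under the middle of the cell magazine; +y is the way batteries leave. In mm: magazine x -33..33, y -13..13, top 78 high, three AA cells lying along x stacked in it (top cell reaches 84); housing behind it y -47..-9, 64 high; foot plate x -47..47, y -86..43; chute y 17..57 sloping from z 43 to 28, ending above the tray.
- plunger (a joint): Sprung plunger, slides along the dispenser's +y: 0 m at rest, 0.022 m pushed fully home; about 3 N to start, 8 N at the end. It pushes the lowest cell out of the magazine; with the gate across the chute the cell is held back behind it.
- thumb_plate (a point): Middle of the outer (-y) face of the plunger's white upright thumb plate, 80 mm above the desk. The plate is 48 mm wide along x, 9 mm thick, from 30 to 92 mm high. Moves with the plunger; at rest it lies at x 0, y -78 mm in the dispenser frame. The point's axes are the dispenser's axes. Push it along +y.
- gate (a joint): Angle of the white gate arm, rad, anticlockwise from above about a vertical pivot with stiff friction (it stays where it is left). 0: the arm lies across the chute along the dispenser's +x (shut). 1.57: in line with the chute along the dispenser's +y (the wanted opening). It can be overturned to 2.4.
- gate_pivot (a point): Point on the gate's pivot axis, at x -38, y 24, z 50 mm in the dispenser frame.
- gate_grip (a point): Grip point on the gate's upright round handle at the free end of the arm, 96 mm from the pivot, 102 mm above the desk. The handle is 13 to 15 mm in diameter and stands from 53 to 114 mm above the desk. The arm is 6 mm thick, 53 to 64 mm above the desk.
- wood_tray: Loose square wooden tray, 82 x 86 x 20 mm, standing under the end of the chute (origin under its centre, about y 90 mm in the dispenser frame). It catches the battery.
- battery_1_mid (a point): Middle of the lowest AA cell in the magazine (14 mm diameter, 50 mm long), the one to be dispensed.
- battery_2_mid (a point): Middle of the second cell in the magazine, which must stay inside.
- battery_4_mid (a point): Middle of the top cell in the magazine, which must stay inside.
- battery_1: The lowest AA cell itself; origin at the centre of one end, z along the cell.
- mouse: Black computer mouse, 120 x 59 x 39 mm, bystander. Origin under its centre.
- earbud_case: White earbud case, 47 x 58 x 25 mm, bystander near the dispenser. Origin under its centre.
- led_remote: Flat white remote, 86 x 40 x 8 mm, bystander near the dispenser. Origin under its centre.
- usb_stick: Grey USB stick, 57 x 18 x 8 mm, bystander. Origin under its centre.
There are look-alikes about, which are no part of the job. There is more than one size of the wood_tray; the job needs the middle-sized.

How it is judged:
On the way, in this order (a step that is already met when the one before it is completed fails the run):
1. the gate arm is in line with the chute (within 0.2 rad) (value of joint gate between 1.37 and 1.77 rad), for 0.2 s.
2. the plunger is pushed fully home (20 of its 22 mm) with the gate in line (all of step 1 and value of joint plunger above 0.02 m), for 0.05 s.
At the end, for the whole second after the job is handed in: The gate arm is still in line with the chute (within 0.2 rad), the plunger has sprung back (within 3 mm of rest), the lowest battery lies at rest inside the upright wooden tray, and the other two batteries are still inside the magazine (within 10 mm of its middle) (all of step 1 and value of joint plunger below 0.003 m and x of battery_1_mid in the frame of wood_tray between -0.041 and 0.041 m and y of battery_1_mid in the frame of wood_tray between -0.043 and 0.043 m and height (world z) of battery_1_mid below 0.024 m and linear speed of battery_1 below 0.02 m/s and angle between wood_tray's own z axis and vertical below 0.1 rad and horizontal distance between each of battery_2_mid, battery_4_mid and dispenser below 0.01 m and height (world z) of battery_2_mid below 0.07 m and height (world z) of battery_4_mid below 0.08 m); the robot touches nothing.
It fails at once if the mouse, earbud case, remote or USB stick is moved by more than 25 mm (distance of any of mouse, earbud_case, led_remote, usb_stick from where it was at the start of the episode above 0.025 m).
It fails at once if a second battery comes out of the magazine (horizontal distance between any of battery_2_mid, battery_4_mid and dispenser above 0.025 m).
It also fails if it takes over 54 s, if anything falls off the work surface, if the arm or the gripper's body presses on something with over 40 N, if the wrist force passes 120 N, or if a joint passes its speed limit or range.

## Robot

A 7-joint arm with a two-finger parallel gripper is mounted at the origin on a cart in front of the work surface, level with it; the furniture and walls round the work are solid. World frame = base frame: x ahead of the robot, y to its left, z up, the work surface at z = 0. Lengths are in m, angles in rad, forces in N, time in s.
With the tool pointing down it reaches from about 0.35 to 0.9 m from the base axis. Payload 8.1 kg.
Tool frame: the origin (TCP) lies where the fingers leave the gripper's body, on its centre line; the fingertips stand 73 mm ahead of it and the grasp point (between the pads) lies 54 mm ahead of it (robot.tcp_to_grasp is the distance from the TCP to the grasp point, in m); z points along the fingers, y is the line along which they close (so a half turn about z gives the same grasp; the last joint's range is limited). The gripper opens to 85 mm and grips with 20 to 120 N. Pads are 22 mm wide; open, the fingers measure 114 mm over their backs; the gripper's body (76 mm by 85 mm) begins 54 mm behind the grasp point. The pads swing forward as they close: fully open they stand 13 mm farther back than shut.
Start: joints at [-1.313, 0.434, 0.025, 1.573, -0.012, 1.134, -0.075], TCP at [0.221, 0.585, 0.304] pointing down, gripper open.
Joint ranges: [-2.62, 2.62], [-0.44, 2.09], [-1.27, 1.32], [0.08, 2.57], [-1.32, 4.46], [0.12, 2], [-2.74, 2.74]. Speed limits (rad/s): [2.22, 2.22, 3.01, 3.01, 3.14, 3.14, 3.14].

## Interface

Orientations are given as a rotation vector (axis times angle).
In Python, from workcell import robot gives the robot as it stands.
- The arm moves only by the tool step_arm, never from a script. Its argument "targets" is a list of rows, each a list of 7 numbers: the opening, from -1 (shut) to 1 (fully open), then the shift along the tool's x, y, z normalised to -1 to 1, where 1 is 0.05 m, then the turn, a rotation vector about the tool's x, y, z normalised to -1 to 1, where 1 is 45 degrees. A call has 1 to 10 rows; each row shifts and turns the commanded pose from where the row before left it, along the tool's axes as they then stand; what a row does not reach is not made up. A row lasts 1/8 s, in which the tool goes at most 62.5 mm and 10.7 degrees, less where a joint would pass 70% of its speed; a pose out of reach is approached as far as the arm can. A call with a number of a shift or a turn outside -1 to 1 is refused whole. A call with a gripper value outside its range is refused whole. The fingers move at their own pace and stop on an object; "grip_force" is the grip in N (left out, the last holds). Time passes only in rows, so rows that do not move let the fingers close. It gives the time, the measured TCP pose, the force, the opening and the grip force at its end, in the units of the state.
- robot.read_state(): the state, without advancing time (a new reading comes with each control period).
- robot.capture(name): name is "scene" or "side" or "wrist"; returns a dict with "image" (480x640x3 uint8, blue, green, red), "mtx" (3x3 intrinsics, pixels), "k1" (the pictures are not rectified: a ray, as slopes to the right and down, at radius r is drawn at 1 + k1 r^2 times it, then the intrinsics apply), "extrinsics" (4x4, takes a point from camera to world coordinates). Camera axes: x right, y up, looking along -z (the intrinsics and any distortion apply to the point x, -y, -z); pixel columns grow to the right and rows downward; lengths in m; the calibration is good to about 2 mm. A picture is of the moment at which its call begins. There is no depth.
- robot.job_done(): hands the job in; it is judged then, once.
Trained networks look in the newest picture that a camera, given by its name, has taken for a name from the list of things; names that differ only in an ending like _2 or _b are one class to them, and where a whole thing is asked for, a point or a joint stands for the part that bears it (a point fixed in the world has none). Each returns a list of dicts, best first, with "conf" (0 to 1); they miss things now and then, are a little off and sometimes report something else, mostly with a low value. They report only what shows in the picture. A call takes as long as a camera call. They do not tell look-alikes from the thing itself.
- robot.spot_in(camera, target): "at" ([x, y, z] in m, in the coordinates of the camera as it stood for that picture, good to about 4 mm: the middle of the surface that is visible of it).
- robot.pinpoint(camera, target): "at" ([x, y, z] in m, in the coordinates of the camera as it stood for that picture, good to about 4 mm: a listed point, or the origin of a listed thing).
The state is a dict: "time_s": time; "joint_pos": joint angles; "joint_velocities": joint speeds; "effort": joint torques, N m; "tool_pos": TCP position; "ee_rot": TCP orientation; "contact_force": force on the tool from outside, world axes, zero at the start; "torque": the same for the moment, N m; "finger_gap": finger opening in m; "finger_force": force on a finger pad.
Only numpy, scipy, OpenCV 4.12 (cv2) and the standard library are available. Lean on these libraries where they do the work, as an engineer would, in place of code of your own. Each camera call takes 0.05 s, during which the arm holds its last target. There are 200 camera calls.

## Working session

There is one attempt and no reset: what is moved stays moved. The work goes in short steps, Python scripts to look and compute and a tool call to move; the robot and the scene stay as the last step left them, time stands still between calls to the robot, and variables do not carry over. Pictures are saved under pics/ and viewed, at most 10 in all, crops included, and the job is handed in when it is done.

Besides the shell and the picture viewer there is one more tool, called after "Emit:" as a command line: name --pt "numbers of a row" for each row, then --argument value for the rest. step_arm: Moves the arm, as the interface text tells. Its arguments: {"type":"object","properties":{"targets":{"type":"array","items":{"type":"array","items":{"type":"number","minimum":-1,"maximum":1}}},"grip_force":{"type":"number"}},"required":["targets"]}

```bash
mkdir -p pics; cat > h.py <<'E'
import numpy as np, cv2
from scipy.spatial.transform import Rotation as R
from workcell import robot
def look(cam,names,save=None):
    c=robot.capture(cam); E=np.array(c["extrinsics"])
    if save: cv2.imwrite(save,c["image"])
    for n,f in names:
        for d in getattr(robot,f)(cam,n)[:4]:
            p=E@np.r_[d["at"],1]; print(cam,n,f,round(d["conf"],2),np.round(p[:3],4))
    return c
def px(c,p):
    q=np.linalg.inv(np.array(c["extrinsics"]))@np.r_[p,1]; s=np.array([q[0],-q[1]])/-q[2]; s=s*(1+c["k1"]*(s@s)); m=np.array(c["mtx"]); return m[0,0]*s[0]+m[0,2],m[1,1]*s[1]+m[1,2]
E
python3 - <<'E'
from h import *
N=[(n,"pinpoint") for n in "dispenser thumb_plate gate_pivot gate_grip wood_tray battery_1_mid battery_4_mid mouse earbud_case led_remote usb_stick".split()]
for c in ("scene","side"): look(c,N,f"pics/{c}0.png")
s=robot.read_state(); print({k:np.round(s[k],3) for k in s}, R.from_rotvec(s["ee_rot"]).as_matrix().round(3))
E
```

```text
scene dispenser pinpoint 0.7 [ 0.5552  0.0112 -0.0038]
scene thumb_plate pinpoint 0.58 [ 0.5656 -0.0688  0.0778]
scene gate_pivot pinpoint 0.86 [0.515  0.0258 0.0453]
scene gate_pivot pinpoint 0.32 [ 0.5655 -0.0668  0.0751]
scene gate_grip pinpoint 0.61 [0.6134 0.0508 0.0969]
scene wood_tray pinpoint 0.83 [ 0.4207  0.125  -0.0011]
scene wood_tray pinpoint 0.77 [ 0.5479  0.1007 -0.0021]
scene wood_tray pinpoint 0.65 [ 0.4988 -0.2007 -0.0059]
scene wood_tray pinpoint 0.63 [ 0.475   0.3239 -0.0056]
scene battery_4_mid pinpoint 0.62 [0.5595 0.0051 0.0789]
scene battery_4_mid pinpoint 0.32 [ 0.5547  0.01   -0.0077]
scene earbud_case pinpoint 0.88 [ 0.4437 -0.0233 -0.0018]
scene led_remote pinpoint 0.78 [0.6481 0.1219 0.0021]
scene usb_stick pinpoint 0.59 [ 0.4708  0.3247 -0.003 ]
side dispenser pinpoint 0.97 [5.556e-01 1.260e-02 2.000e-04]
side thumb_plate pinpoint 0.82 [ 0.5662 -0.0686  0.0776]
side gate_pivot pinpoint 0.61 [0.5193 0.0334 0.0511]
side gate_grip pinpoint 0.72 [0.6126 0.0548 0.1008]
side wood_tray pinpoint 0.95 [ 4.993e-01 -2.000e-01  3.000e-04]
side wood_tray pinpoint 0.8
[... 554 characters left out ...]
 [ 0.4785  0.3246 -0.0039]
side usb_stick pinpoint 0.17 [0.5372 0.0099 0.0483]
{'time_s': np.float64(1.2), 'joint_pos': array([-1.313,  0.435,  0.025,  1.573, -0.012,  1.134, -0.075]), 'joint_velocities': array([-0.   ,  0.   , -0.   , -0.001,  0.   ,  0.001,  0.001]), 'effort': array([ 1.0000e-03, -6.7030e+01,  1.0240e+00, -3.1656e+01,  1.6000e-02,
        2.0000e-03,  0.0000e+00]), 'tool_pos': array([0.221, 0.585, 0.304]), 'ee_rot': array([0.564, 3.091, 0.   ]), 'contact_force': array([ 0.537, -0.216,  0.942]), 'torque': array([ 0.034, -0.055, -0.012]), 'finger_force': np.float64(0.0), 'finger_gap': np.float64(0.086)} [[-0.936  0.353  0.   ]
 [ 0.353  0.936  0.   ]
 [-0.     0.    -1.   ]]
```

View pics/scene0.png

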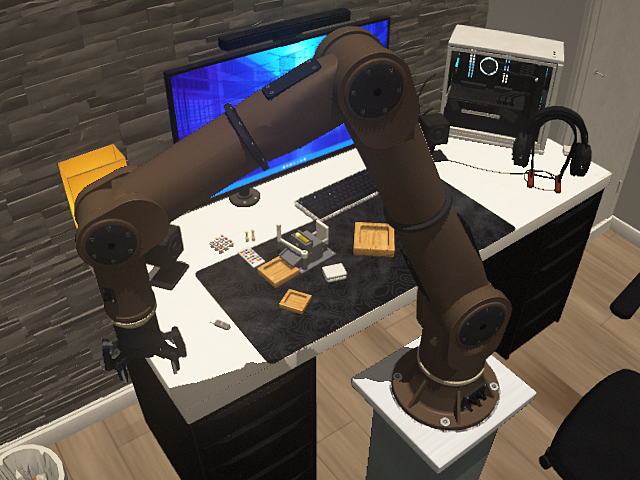

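View pics/side0.png

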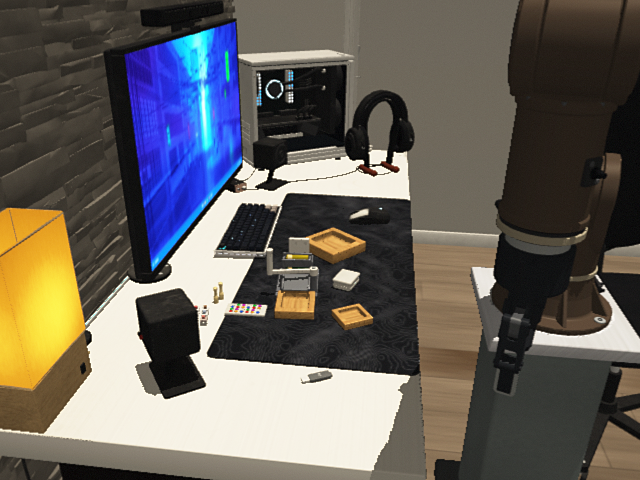

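The scene view shows the dispenser at about (310,240) with its gate shut, the middle-sized tray under it at about (278,270), and the small tray (295,300) and large tray (373,238) as look-alikes. The side view agrees: thumb plate at (298,244), handle at (270,260). I'll move over the handle first.

Emit:
step_arm --pt "1 -0.79 -0.515 0 0 0 0" --pt "1 -0.79 -0.515 0 0 0 0" --pt "1 -0.79 -0.515 0 0 0 0" --pt "1 -0.79 -0.515 0 0 0 0" --pt "1 -0.79 -0.515 0 0 0 0" --pt "1 -0.79 -0.515 0 0 0 0" --pt "1 -0.79 -0.515 0 0 0 0" --pt "1 -0.79 -0.515 0 0 0 0" --pt "1 -0.79 -0.515 0 0 0 0" --pt "1 -0.79 -0.515 0 0 0 0"

```text
time_s: 2.45
tool_pos: [0.5001, 0.2031, 0.3041]
ee_rot: [0.563, 3.09, 0.001]
contact_force: [0.0, 0.8, 0.4]
finger_gap: 0.0851
finger_force: 0.0
```

Emit:
step_arm --pt "1 -0.79 -0.515 0 0 0 0" --pt "1 -0.79 -0.515 0 0 0 0" --pt "1 -0.79 -0.515 0 0 0 0" --pt "1 -0.79 -0.515 0 0 0 0" --pt "1 0 0 0 0 0 0.2" --pt "1 0 0 0 0 0 0.2" --pt "1 0 0 0 0 0 0.2" --pt "1 0 0 0 0 0 0.2" --pt "1 0 0 0 0 0 0.2" --pt "1 0 0 0 0 0 0.2"

```text
time_s: 3.7
tool_pos: [0.6107, 0.0523, 0.3039]
ee_rot: [-1.912, -2.493, -0.0]
contact_force: [-1.0, -0.2, 0.4]
finger_gap: 0.0859
finger_force: 0.0
```

Emit:
step_arm --pt "1 0 0 0 0 0 0.2" --pt "1 0 0 0 0 0 0.2" --pt "1 0 0 0 0 0 0.2" --pt "1 0 0 0 0 0 0.2" --pt "1 0 0 0 0 0 0.2" --pt "1 0 0 0 0 0 0.2" --pt "1 0 0 0 0 0 0.2" --pt "1 0 0 0 0 0 0.2" --pt "1 0 0 0 0 0 0.2" --pt "1 0 0 0 0 0 0.2"

```text
time_s: 4.95
tool_pos: [0.6108, 0.0524, 0.304]
ee_rot: [-3.114, -0.411, -0.0]
contact_force: [0.7, 0.3, -0.9]
finger_gap: 0.0854
finger_force: 0.0
```

```bash
cat >> h.py <<'E'
def st():
    s=robot.read_state(); print(round(float(s["time_s"]),2),np.round(s["tool_pos"],4),"yaw_y",round(float(yaw()),3),"q",np.round(s["joint_pos"],2),"F",np.round(s["contact_force"],1),"gap",np.round(s["finger_gap"],4))
def yaw():
    m=R.from_rotvec(robot.read_state()["ee_rot"]).as_matrix(); return np.arctan2(m[1,1],m[0,1])
def need(p):
    s=robot.read_state(); m=R.from_rotvec(s["ee_rot"]).as_matrix(); print("need",np.round(m.T@(np.array(p)-s["tool_pos"])/0.05,3))
E
python3 - <<'E'
from h import *
st()
N=[(n,"pinpoint") for n in "dispenser thumb_plate gate_pivot gate_grip wood_tray battery_4_mid".split()]
for c in ("scene","side","wrist"): look(c,N,f"pics/{c}1.png")
E
```

```text
4.95 [0.6108 0.0524 0.304 ] yaw_y -1.308 q [-0.75  0.52  0.89  1.65 -0.43  1.18 -1.06] F [ 0.7  0.3 -0.9] gap 0.0854
scene dispenser pinpoint 0.64 [ 0.5569  0.0093 -0.006 ]
scene thumb_plate pinpoint 0.64 [ 0.566  -0.0707  0.0768]
scene thumb_plate pinpoint 0.52 [ 0.5544  0.0101 -0.0062]
scene gate_pivot pinpoint 0.82 [0.5161 0.0261 0.0437]
scene gate_grip pinpoint 0.67 [0.6146 0.0498 0.1008]
scene wood_tray pinpoint 0.96 [ 0.5428  0.1003 -0.0024]
scene wood_tray pinpoint 0.93 [4.245e-01 1.264e-01 4.000e-04]
scene wood_tray pinpoint 0.62 [ 0.4948 -0.2024 -0.005 ]
scene battery_4_mid pinpoint 0.48 [0.5567 0.006  0.0761]
scene battery_4_mid pinpoint 0.48 [0.473  0.3243 0.0006]
side dispenser pinpoint 0.79 [5.599e-01 1.450e-02 3.000e-04]
side thumb_plate pinpoint 0.7 [ 0.5677 -0.0665  0.0759]
side thumb_plate pinpoint 0.21 [0.5499 0.1028 0.0006]
side gate_pivot pinpoint 0.58 [0.5222 0.0318 0.0501]
side gate_grip pinpoint 0.9 [0.6161 0.0539 0.1028]
side gate_grip pinpoint 0.51 [0.534  0.0093 0.0514]
side gate_grip pinpoint 0.38 [0.5574 0.0121 0.0462]
side wood_tray pinpoint 0.82 [ 0.5495  0.1017 -0.0015]
side wood_tray pinpoint 0.65 [ 0.4241  0.1319 -0.0012]
side wood_tray pinpoint 0.57 [ 0.5004 -0.2035 -0.0007]
side battery_4_mid pinpoint 0.42 [0.5569 0.0104 0.0813]
wrist dispenser pinpoint 0.95 [0.5579 0.013  0.002 ]
wrist dispenser pinpoint 0.21 [ 0.4443 -0.0169  0.0026]
wrist thumb_plate pinpoint 0.68 [ 0.5632 -0.0676  0.0785]
wrist gate_pivot pinpoint 0.79 [0.5195 0.0329 0.0509]
wrist gate_pivot pinpoint 0.73 [ 0.5671 -0.0647  0.0797]
wrist gate_grip pinpoint 0.57 [0.6149 0.0525 0.1074]
wrist wood_tray pinpoint 0.94 [ 0.4926 -0.2021 -0.0021]
wrist wood_tray pinpoint 0.88 [0.4216 0.1255 0.0026]
wrist wood_tray pinpoint 0.61 [ 0.5457  0.0999 -0.0006]
wrist battery_4_mid pinpoint 0.88 [0.5582 0.0115 0.0774]
```

View pics/wrist1.png

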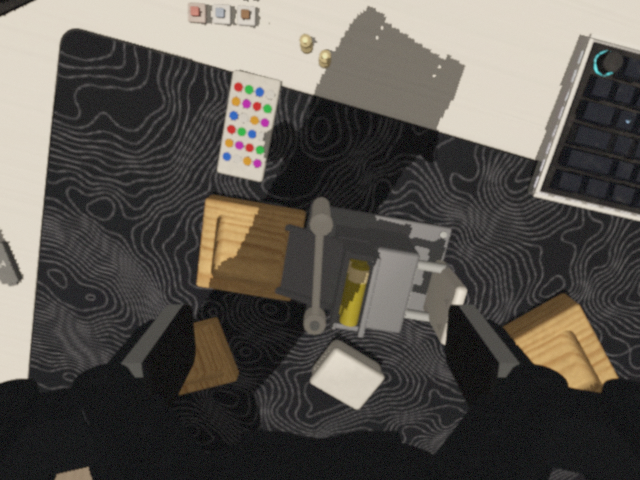

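The wrist picture shows the handle top at (320,210), the pivot at (315,320) and the thumb plate at (450,290). The gate is nearly shut and the fingers straddle it with room. I'll go down and grip the handle.

Emit:
step_arm --pt "1 0.07 0.02 0.5 0 0 0.05" --pt "1 0 0 0.75 0 0 0" --pt "1 0 0 0.75 0 0 0" --pt "1 0 0 0.6 0 0 0" --pt "1 0 0 0.4 0 0 0" --pt "1 0 0 0 0 0 0"

```text
time_s: 6.75
tool_pos: [0.6138, 0.0522, 0.1529]
ee_rot: [3.121, 0.357, -0.003]
contact_force: [-0.3, 0.2, 0.4]
finger_gap: 0.0854
finger_force: 0.0
```

Emit:
step_arm --pt "-1 0 0 0 0 0 0" --pt "-1 0 0 0 0 0 0" --pt "-1 0 0 0 0 0 0" --pt "-1 0 0 0 0 0 0" --pt "-1 0 0 0 0 0 0" --pt "-1 0 0 0 0 0 0" --grip_force 25

```text
time_s: 7.5
tool_pos: [0.6146, 0.0523, 0.1543]
ee_rot: [-3.121, -0.358, -0.001]
contact_force: [-0.1, 1.3, 4.2]
finger_gap: 0.0136
finger_force: 24.4
```

```bash
python3 - <<'E'
from h import *
st()
N=[(n,"pinpoint") for n in "gate_pivot gate_grip".split()]
for c in ("side","wrist"): look(c,N)
# arc plan
piv=np.array([.519,.0305]); s=robot.read_state(); p=s["tool_pos"][:2]; d=p-piv; r=np.hypot(*d); a=np.arctan2(d[1],d[0]); print("r,a",r,a)
E
```

```text
7.5 [0.6146 0.0523 0.1543] yaw_y -1.343 q [-0.67  0.69  0.77  1.8  -0.6   0.91 -0.97] F [-0.1  1.3  4.2] gap 0.0136
side gate_pivot pinpoint 0.6 [0.521  0.0351 0.0488]
side gate_grip pinpoint 0.73 [0.6157 0.057  0.1036]
side gate_grip pinpoint 0.26 [0.5196 0.0334 0.0502]
wrist gate_grip pinpoint 0.88 [0.615  0.0516 0.1032]
r,a 0.09807853447957948 0.22412662636917707
```

Gripped: the gap is 13.6 mm, which matches the handle. I'll swing the gate anticlockwise, 5° per row.

Emit:
step_arm --pt "-1 -0.0073 -0.168 0 0 0 -0.111" --pt "-1 -0.0073 -0.168 0 0 0 -0.111" --pt "-1 -0.0073 -0.168 0 0 0 -0.111" --pt "-1 -0.0073 -0.168 0 0 0 -0.111" --pt "-1 0 0 0 0 0 0"

```text
time_s: 8.43
tool_pos: [0.6017, 0.0838, 0.1543]
ee_rot: [-3.011, -0.894, -0.002]
contact_force: [2.2, 2.8, 4.3]
finger_gap: 0.0133
finger_force: 24.4
```

```bash
python3 - <<'E'
from h import *
st()
look("wrist",[("gate_grip","pinpoint"),("gate_pivot","pinpoint")])
E
```

```text
8.43 [0.6017 0.0838 0.1543] yaw_y -0.993 q [-0.68  0.64  0.68  1.82 -0.52  0.87 -0.74] F [2.2 2.8 4.3] gap 0.0133
wrist gate_grip pinpoint 0.73 [0.6052 0.0825 0.1058]
```

Following well with small forces; I'll go on.

Emit:
step_arm --pt "-1 -0.0073 -0.168 0 0 0 -0.111" --pt "-1 -0.0073 -0.168 0 0 0 -0.111" --pt "-1 -0.0073 -0.168 0 0 0 -0.111" --pt "-1 -0.0073 -0.168 0 0 0 -0.111" --pt "-1 -0.0073 -0.168 0 0 0 -0.111" --pt "-1 -0.0073 -0.168 0 0 0 -0.111" --pt "-1 0 0 0 0 0 0"

```text
time_s: 9.45
tool_pos: [0.5647, 0.118, 0.1543]
ee_rot: [-2.676, -1.643, -0.004]
contact_force: [2.0, 6.2, 4.2]
finger_gap: 0.0132
finger_force: 24.5
```

Emit:
step_arm --pt "-1 -0.0073 -0.168 0 0 0 -0.111" --pt "-1 -0.0073 -0.168 0 0 0 -0.111" --pt "-1 -0.0073 -0.168 0 0 0 -0.111" --pt "-1 -0.0073 -0.168 0 0 0 -0.111" --pt "-1 -0.0073 -0.168 0 0 0 -0.111" --pt "-1 -0.0073 -0.168 0 0 0 -0.111" --pt "-1 0 0 0 0 0 0"

```text
time_s: 10.32
tool_pos: [0.5149, 0.1292, 0.1542]
ee_rot: [-2.159, -2.279, -0.003]
contact_force: [-0.9, 11.7, 8.5]
finger_gap: 0.013
finger_force: 24.6
```

```bash
python3 - <<'E'
from h import *
st()
N=[(n,"pinpoint") for n in "dispenser thumb_plate gate_pivot gate_grip wood_tray".split()]
for c in ("side","wrist"): look(c,N,f"pics/{c}2.png")
E
```

```text
10.32 [0.5149 0.1292 0.1542] yaw_y 0.054 q [-0.64  0.48  0.4   1.99 -0.28  0.72 -0.01] F [-0.9 11.7  8.5] gap 0.013
side dispenser pinpoint 0.92 [0.558  0.0162 0.0054]
side gate_pivot pinpoint 0.96 [0.5229 0.0318 0.0512]
side gate_pivot pinpoint 0.43 [0.563  0.0091 0.0462]
side gate_grip pinpoint 0.64 [0.5157 0.1313 0.1023]
side wood_tray pinpoint 0.97 [ 0.5516  0.1028 -0.0028]
side wood_tray pinpoint 0.89 [0.4242 0.128  0.0013]
side wood_tray pinpoint 0.68 [ 0.4961 -0.2008  0.001 ]
wrist gate_grip pinpoint 0.93 [0.5194 0.1252 0.1072]
wrist wood_tray pinpoint 0.97 [0.4218 0.1261 0.004 ]
wrist wood_tray pinpoint 0.55 [ 0.5491  0.0987 -0.0049]
```

View pics/wrist2.png

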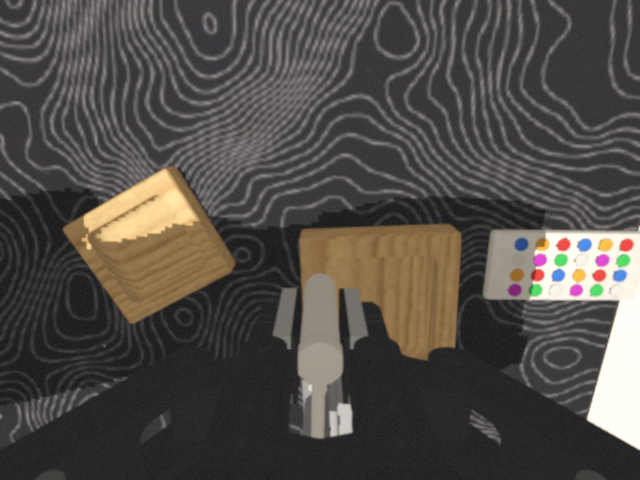

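The wrist picture shows the gripped handle at (320,340) with the arm vertical in the image, square to the far edge of the tray at y≈230. About 3° remain. I'll finish that, release, and lift.

Emit:
step_arm --pt "-1 0.02 -0.1 0 0 0 -0.067" --pt "-1 0 0 0 0 0 0" --pt "-1 0 0 0 0 0 0" --pt "1 0 0 0 0 0 0" --pt "1 0 0 0 0 0 0" --pt "1 0 0 0 0 0 0" --pt "1 0 0 -0.4 0 0 0" --pt "1 0 0 -0.8 0 0 0" --pt "1 0 0 -0.8 0 0 0" --pt "1 0 0 -0.2 0 0 0"

```text
time_s: 12.18
tool_pos: [0.5113, 0.1273, 0.2661]
ee_rot: [2.102, 2.333, 0.005]
contact_force: [0.1, -1.1, -1.6]
finger_gap: 0.0852
finger_force: 0.0
```

```bash
python3 - <<'E'
from h import *
st()
N=[(n,"pinpoint") for n in "dispenser thumb_plate gate_pivot gate_grip wood_tray".split()]
for c in ("scene","side","wrist"): look(c,N,f"pics/{c}3.png")
E
```

```text
12.18 [0.5113 0.1273 0.2661] yaw_y 0.104 q [-0.7   0.32  0.46  1.89 -0.17  0.96 -0.06] F [ 0.1 -1.1 -1.6] gap 0.0852
scene dispenser pinpoint 0.61 [0.5589 0.0068 0.0787]
scene thumb_plate pinpoint 0.52 [ 0.5681 -0.0672  0.0766]
scene gate_pivot pinpoint 0.62 [0.516  0.0264 0.0448]
scene gate_pivot pinpoint 0.4 [ 0.4463 -0.0224 -0.0025]
scene gate_grip pinpoint 0.7 [0.5089 0.1265 0.0984]
scene gate_grip pinpoint 0.53 [ 0.4775  0.3231 -0.0042]
scene gate_grip pinpoint 0.43 [ 0.5456  0.1006 -0.0015]
scene wood_tray pinpoint 0.95 [ 0.4957 -0.2028 -0.0044]
scene wood_tray pinpoint 0.86 [ 0.5475  0.0967 -0.0037]
scene wood_tray pinpoint 0.65 [4.255e-01 1.256e-01 1.000e-04]
side dispenser pinpoint 0.76 [ 0.5592  0.0132 -0.0009]
side thumb_plate pinpoint 0.86 [ 0.5681 -0.0684  0.0759]
side thumb_plate pinpoint 0.6 [0.5359 0.0092 0.0473]
side gate_pivot pinpoint 0.74 [0.5206 0.0321 0.0519]
side gate_grip pinpoint 0.71 [0.557  0.0107 0.0438]
side gate_grip pinpoint 0.47 [0.5143 0.1308 0.1027]
side gate_grip pinpoint 0.18 [0.5362 0.0097 0.0515]
side wood_tray pinpoint 0.93 [0.4266 0.1289 0.0012]
side wood_tray pinpoint 0.82 [ 4.955e-01 -2.035e-01  4.000e-04]
side wood_tray pinpoint 0.77 [ 0.5489  0.101  -0.0014]
wrist dispenser pinpoint 0.76 [5.581e-01 1.520e-02 3.000e-04]
wrist gate_pivot pinpoint 0.76 [0.5201 0.0329 0.0498]
wrist gate_grip pinpoint 0.95 [0.5129 0.1279 0.108 ]
wrist gate_grip pinpoint 0.54 [0.5353 0.0049 0.0476]
wrist wood_tray pinpoint 0.88 [ 0.5469  0.0988 -0.0008]
wrist wood_tray pinpoint 0.76 [0.4212 0.1251 0.0013]
```

View pics/wrist3.png

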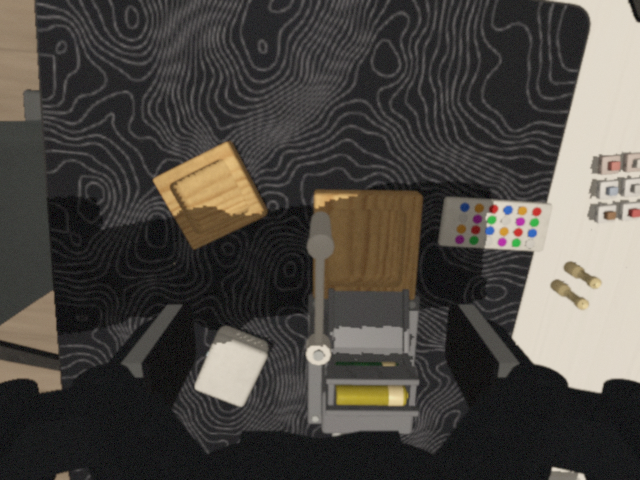

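The gate arm runs vertically from (318,355) to (320,235), parallel to the chute walls, so it is in line (about 1.54 rad). Tool +x now matches the dispenser's +y. I'll close the fingers and go behind the thumb plate.

Emit:
step_arm --pt "-1 -0.75 0.117 0 0 0 0" --pt "-1 -0.75 0.117 0 0 0 0" --pt "-1 -0.75 0.117 0 0 0 0" --pt "-1 -0.75 0.117 0 0 0 0" --pt "-1 -0.75 0.117 0 0 0 0" --pt "-1 -0.77 0.117 0 0 0 0" --pt "-1 0 0 0 0 0 0" --pt "-1 0 0 0 0 0 0"

```text
time_s: 14.08
tool_pos: [0.5688, -0.093, 0.2637]
ee_rot: [-2.101, -2.334, -0.0]
contact_force: [1.4, 0.9, 0.3]
finger_gap: -0.0003
finger_force: 0.0
```

```bash
python3 - <<'E'
from h import *
st()
look("wrist",[(n,"pinpoint") for n in "dispenser thumb_plate gate_pivot gate_grip".split()],"pics/wrist4.png")
look("side",[("thumb_plate","pinpoint")])
need([.5698,-.0945,.148])
E
```

```text
14.07 [ 0.5688 -0.093   0.2637] yaw_y 0.105 q [-0.29  0.42  0.51  1.78 -0.24  1.01  0.41] F [1.4 0.9 0.3] gap -0.0003
wrist dispenser pinpoint 0.74 [ 0.5557  0.0142 -0.0015]
wrist dispenser pinpoint 0.57 [ 0.5628 -0.0617  0.0811]
wrist thumb_plate pinpoint 0.79 [ 0.5633 -0.0653  0.076 ]
wrist thumb_plate pinpoint 0.17 [0.5589 0.0117 0.0644]
wrist gate_pivot pinpoint 0.78 [0.5198 0.0328 0.0502]
wrist gate_grip pinpoint 0.46 [ 0.5663 -0.0645  0.0802]
side thumb_plate pinpoint 0.72 [ 0.5657 -0.0681  0.0783]
need [-0.034  0.014  2.319]
```

View pics/wrist4.png

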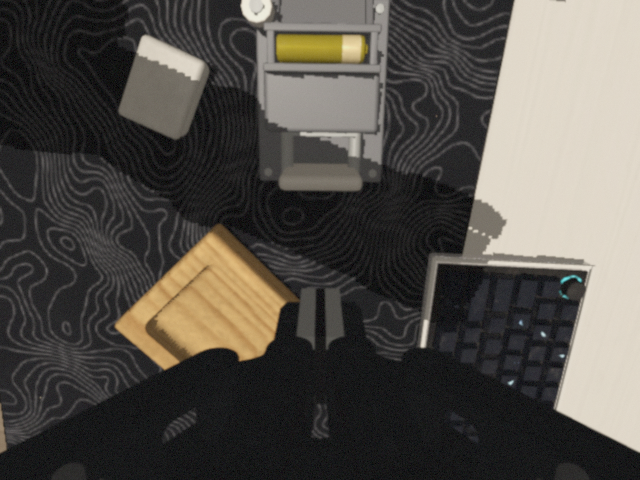

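The thumb plate, at (320,178), is centred on the closed fingers (x≈320), and the dispenser's axis is vertical in the image. I'll go down and begin the push.

Emit:
step_arm --pt "-1 0 0 0.7 0 0 0" --pt "-1 0 0 0.7 0 0 0" --pt "-1 0 0 0.6 0 0 0" --pt "-1 0 0 0.32 0 0 0" --pt "-1 0 0 0 0 0 0"

```text
time_s: 15.05
tool_pos: [0.5685, -0.0934, 0.1473]
ee_rot: [-2.101, -2.334, 0.002]
contact_force: [1.4, -0.8, -0.9]
finger_gap: 0.0001
finger_force: 0.0
```

Emit:
step_arm --pt "-1 0.15 0 0 0 0 0" --pt "-1 0.1 0 0 0 0 0" --pt "-1 0.1 0 0 0 0 0" --pt "-1 0 0 0 0 0 0"

```text
time_s: 15.55
tool_pos: [0.5676, -0.0763, 0.1486]
ee_rot: [2.1, 2.334, 0.001]
contact_force: [0.9, -2.8, 1.8]
finger_gap: 0.0002
finger_force: 1.4
```

Emit:
step_arm --pt "-1 0.1 0 0 0 0 0" --pt "-1 0.1 0 0 0 0 0" --pt "-1 0.1 0 0 0 0 0"

```text
time_s: 15.92
tool_pos: [0.5663, -0.0625, 0.1485]
ee_rot: [2.102, 2.331, 0.0]
contact_force: [1.8, -6.7, 4.4]
finger_gap: 0.0003
finger_force: 3.6
```

Emit:
step_arm --pt "-1 0.06 0 0 0 0 0" --pt "-1 0.04 0 0 0 0 0"

```text
time_s: 16.18
tool_pos: [0.5658, -0.0579, 0.1485]
ee_rot: [2.102, 2.331, 0.0]
contact_force: [2.1, -7.7, 3.9]
finger_gap: -0.0
finger_force: 4.1
```

Emit:
step_arm --pt "-1 0.04 0 0 0 0 0" --pt "-1 0.02 0 0 0 0 0"

```text
time_s: 16.42
tool_pos: [0.5656, -0.0552, 0.1486]
ee_rot: [2.102, 2.33, 0.0]
contact_force: [2.5, -8.5, 3.5]
finger_gap: -0.0001
finger_force: 4.4
```

Emit:
step_arm --pt "-1 0.04 0 0 0 0 0" --pt "-1 0 0 0 0 0 0"

```text
time_s: 16.68
tool_pos: [0.5655, -0.0549, 0.1486]
ee_rot: [2.102, 2.328, -0.002]
contact_force: [3.3, -13.6, 1.6]
finger_gap: 0.0001
finger_force: 6.6
```

Emit:
step_arm --pt "-1 0.03 0 0 0 0 0" --pt "-1 0 0 0 0 0 0"

```text
time_s: 16.92
tool_pos: [0.5654, -0.0547, 0.1487]
ee_rot: [2.103, 2.325, -0.003]
contact_force: [3.7, -17.6, 2.0]
finger_gap: 0.0001
finger_force: 8.6
```

The hard stop is reached: the force jumps after about 22 mm. I'll back off along −y, then lift.

Emit:
step_arm --pt "-1 -0.15 0 0 0 0 0" --pt "-1 -0.2 0 0 0 0 0" --pt "-1 -0.2 0 0 0 0 0" --pt "-1 -0.3 0 0 0 0 0" --pt "-1 -0.4 0 0 0 0 0" --pt "-1 0 0 -0.6 0 0 0" --pt "-1 0 0 -0.8 0 0 0" --pt "-1 0 0 -0.8 0 0 0" --pt "-1 0 0 0 0 0 0" --pt "-1 0 0 0 0 0 0"

```text
time_s: 18.18
tool_pos: [0.5704, -0.1123, 0.2573]
ee_rot: [-2.101, -2.334, 0.0]
contact_force: [-0.7, -0.3, -0.5]
finger_gap: 0.0003
finger_force: 0.0
```

```bash
python3 - <<'E'
from h import *
st()
N=[(n,"pinpoint") for n in "thumb_plate gate_pivot gate_grip battery_1_mid wood_tray".split()]
look("scene",N)
c=look("side",N); u,v=map(int,px(c,[.553,.05,.04])); im=c["image"][v-50:v+60,u-70:u+70]
cv2.imwrite("pics/crop5.png",cv2.resize(im,None,fx=5,fy=5,interpolation=cv2.INTER_CUBIC))
E
```

```text
18.18 [ 0.5704 -0.1123  0.2573] yaw_y 0.105 q [-0.26  0.43  0.51  1.77 -0.24  1.    0.45] F [-0.7 -0.3 -0.5] gap 0.0003
scene thumb_plate pinpoint 0.69 [ 0.5674 -0.0664  0.0748]
scene gate_pivot pinpoint 0.78 [0.5156 0.0286 0.0423]
scene gate_pivot pinpoint 0.4 [ 0.477   0.32   -0.0047]
scene gate_grip pinpoint 0.47 [0.5069 0.1257 0.0997]
scene gate_grip pinpoint 0.19 [ 0.5548  0.0084 -0.0036]
scene battery_1_mid pinpoint 0.58 [0.5472 0.1244 0.0149]
scene battery_1_mid pinpoint 0.31 [ 0.5479  0.0988 -0.0058]
scene wood_tray pinpoint 0.96 [ 0.5472  0.0966 -0.0048]
scene wood_tray pinpoint 0.81 [ 0.425   0.1284 -0.0023]
side thumb_plate pinpoint 0.71 [ 0.566  -0.0676  0.0773]
side gate_pivot pinpoint 0.63 [0.521  0.0341 0.0517]
side gate_grip pinpoint 0.5 [0.5117 0.1318 0.1047]
side battery_1_mid pinpoint 0.74 [ 0.4521 -0.0179 -0.0038]
side battery_1_mid pinpoint 0.6 [0.5493 0.1242 0.0112]
side wood_tray pinpoint 0.94 [5.485e-01 1.003e-01 5.000e-04]
side wood_tray pinpoint 0.77 [ 5.003e-01 -2.013e-01  5.000e-04]
side wood_tray pinpoint 0.56 [ 4.263e-01  1.281e-01 -2.000e-04]
side wood_tray pinpoint 0.34 [0.5641 0.0122 0.0518]
```

View pics/crop5.png

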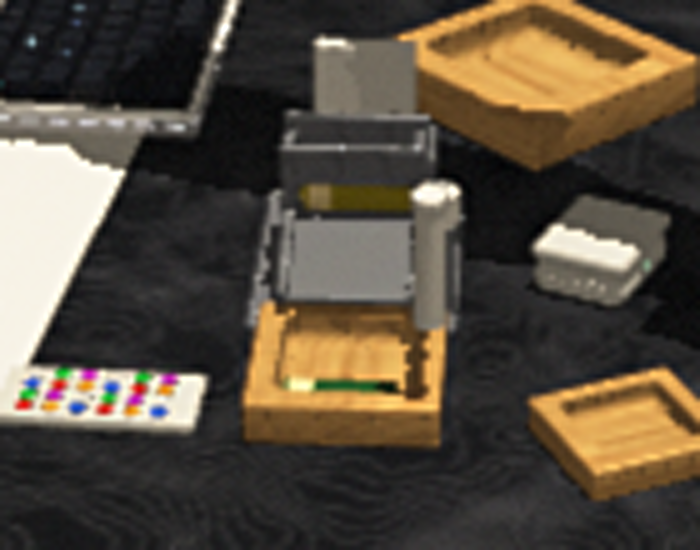

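The crop shows the green cell lying in the middle-sized tray at about (345,385), the yellow cell dropped down inside the magazine at (360,198), and the gate in line. The thumb plate's measured position is back at rest. I'm handing the job in.

```bash
python3 -c "
from workcell import robot
print(robot.job_done())"
```

```text
the job is handed in; nothing more can be done
None
```

I opened the gate in line with the chute and pushed the plunger home once; one battery rolled into the middle-sized tray, the plunger sprung back, and I handed the job in at about 18 s of 54 s (no verdict was returned).

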